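# Check a headrest post with a square in an eye clinic

### The job

We are checking that the slit lamp's new headrest post stands square on its base plate. First take the white backing panel out of its black rack and lean it against the middle of the long side of the turquoise tissue box that faces the base plate, foot on the table, and let go of it, so that it makes a bright background. Then stand the steel square upright on the base plate, push it into the corner until its foot lies flat on the plate and its upright edge lies flat against the middle of the post, and finish while still gripping it and pressing it home against the post; leave the other things on the table where they are.

Things in the scene. Friction and masses are not known exactly. Their poses are not given: they have to be found in the camera images.
- plate: Grey instrument base plate, fixed, 110 (x) x 220 (y) x 14 mm high. Origin: centre of its underside, on the table. z up; its y axis runs along its length towards the post. The square is to stand on its clear part, on the -y side of the post.
- post: Aluminium headrest post, fixed on the plate near its +y end: 36 x 36 mm, 100 mm tall. Origin: centre of its underside, on the plate's top (14 mm above the table). Axes as the plate's. The square is pressed in the +y direction against its face at y = -18 mm.
- square: Loose steel L square, 0.32 kg, standing on the table. Foot 24 (x) x 100 (y -100..0) x 14 mm high; upright blade 10 thick (x), 40 deep (y -40..0), top at z = 130; pinch it across x. Origin: outer corner of the L (mid-width, underside). Underside (z=0) and back (y=0, faces +y) are brought home: origin on the plate's top at mid post face (12 mm aside allowed), axes as the plate's; push on over 1.5 N.
- box: Turquoise tissue box, fixed: 60 (x) x 120 (y) x 75 mm high. Origin: centre of its underside; z up; +x points to the base plate, roughly parallel to the plate's x. Its long side at x = +30 mm is the one to lean the panel on. Between it and the plate is a strip of bare table about 60 mm wide.
- rack: Black slotted rack, fixed: 50 (x) x 130 (y) x 28 mm high, with one slot along y, 11 mm wide, floor 6 mm above the table, in which the panel stands. Origin: centre of its underside; z up.
- panel: Loose white panel, blue top edge: 8 mm thick (x), 110 wide (y), 150 tall (z), 0.16 kg. Stands in the rack's slot. Origin: centre of its bottom face. Pinch the upper edge across x. When placed: bottom edge on the table on the box's +x side, resting on the box's upper long edge, 6 to 43 degrees from upright, middle within 50 mm of the box's along the box's y, width along the box's long side.
- drops: The eye-drop bottle, a bystander standing or lying loose on the table; leave it alone. Origin at its underside or middle.
- lenscase: The blue lens case, a bystander standing or lying loose on the table; leave it alone. Origin at its underside or middle.
- cup: The white cup, a bystander standing or lying loose on the table; leave it alone. Origin at its underside or middle.
Mind the look-alikes: they are no part of the job. Of the things that look like the panel, the smallest one is meant. Leave any green or red look-alike of the square alone.

How it is judged:
By the outcome, as a careful person would: the job done as asked, in the order asked, and still so for the second after the job is handed in, while the arm keeps its last pose, push and grip.
It also fails if it takes over 69 s, if anything falls off the work surface, if the arm or the gripper's body presses on something with over 40 N, if the wrist force passes 120 N, or if a joint passes its speed limit or range.

### The arm

A 7-joint arm with a two-finger parallel gripper is mounted at the origin on the work surface. World frame = base frame: x ahead of the robot, y to its left, z up, the work surface at z = 0. Lengths are in m, angles in rad, forces in N, time in s.
With the tool pointing down it reaches from about 0.4 to 0.85 m from the base axis. Payload 10.4 kg.
Tool frame: the origin (TCP) lies between the finger pads; the fingertips stand 11 mm ahead of it and the grasp point (between the pads) lies 8 mm behind it (tip_reach is the distance from the TCP to the fingertips, in m); z points along the fingers, y is the line along which they close (so a half turn about z gives the same grasp; the last joint's range is limited). The gripper opens to 85 mm and grips with 20 to 120 N. Pads are 22 mm wide; open, the fingers measure 114 mm over their backs; the gripper's body (76 mm by 85 mm) begins 54 mm behind the grasp point. The pads swing forward as they close: fully open they stand 13 mm farther back than shut.
Start: joints at [-1.373, 0.332, -0.065, 1.46, 0.022, 1.35, -0.088], TCP at [0.137, 0.61, 0.242] pointing down, gripper open.
Joint ranges: [-2.6, 2.6], [-0.5, 2.12], [-1.47, 1.34], [0.16, 2.42], [-1.27, 4.41], [0.06, 2.06], [-2.6, 2.6]. Speed limits (rad/s): [2.22, 2.22, 2.79, 2.79, 3.14, 3.14, 3.14].

### API

Orientations are given as a unit quaternion [x, y, z, w].
In Python, from workcell import * gives the robot as it stands.
- The arm moves only by the shell command python3 -m inch 'ROWS' [OPENING] [FORCE]. ROWS is JSON, a list of rows, each an object with "slide": the shift along the world's x, y, z in m, a list of three; "yaw": the turn about the world's z in rad. A call has 1 to 20 rows; each row is the pose to reach, as a shift and turn from the pose commanded when the call began; what a row does not reach only later rows make up. A row lasts 1/12 s, in which the tool goes at most 41.7 mm and 7.16 degrees, less where a joint would pass 70% of its speed; a pose out of reach is approached as far as the arm can. A call with a gripper value outside its range is refused whole. OPENING is the closure in counts, from 0 (fully open) to 255 (shut), set as the call begins (- or left out, the last holds). The fingers move at their own pace and stop on an object; FORCE is the grip in N (left out, the last holds). Time passes only in rows, so rows that repeat a pose let the fingers close. It gives the time, the measured TCP pose, the force, the opening and the grip force at its end, in the units of the state.
- get_obs(): the state, without advancing time (a new reading comes with each control period).
- camera(name): name is "side" or "top"; returns a dict with "frame" (480x640x3 uint8, red, green, blue), "fx", "fy", "cx", "cy" (pixels), "extrinsics" (4x4, takes a point from world to camera coordinates). Camera axes: x right, y down, z forward; pixel columns grow to the right and rows downward; lengths in m; the calibration is good to about 2 mm. A picture is of the moment at which its call begins. There is no depth.
- hand_in(): hands the job in; it is judged then, once.
The state is a dict: "clock": time; "joint_pos": joint angles; "joint_velocities": joint speeds; "tau": joint torques, N m; "position": TCP position; "ee_rot": TCP orientation; "ft_force": force on the tool from outside, world axes, zero at the start; "torque": the same for the moment, N m; "grip_width": opening from 0.0 (shut) to 1.0 (fully open); "grasp_force": force on a finger pad.
Only numpy, scipy, OpenCV 4.12 (cv2) and the standard library are available. Lean on these libraries where they do the work, as an engineer would, in place of code of your own. Each camera call takes 0.05 s, during which the arm holds its last target. There are 200 camera calls.

## Working session

There is one attempt and no reset: what is moved stays moved. The work goes in short steps, Python scripts to look and compute and a shell command to move; the robot and the scene stay as the last step left them, time stands still between calls to the robot, and variables do not carry over. Pictures are saved under pics/ and viewed, at most 12 in all, crops included, and the job is handed in when it is done.

```bash
mkdir -p pics; ls; cat > h.py <<'E'
from workcell import *
import numpy as np, cv2
def snap(n,f=None):
    c=camera(n)
    if f: cv2.imwrite(f'pics/{f}.png',c['frame'][:,:,::-1])
    return c
def ray(c,u,v):
    E=np.array(c['extrinsics']);R=E[:3,:3];o=-R.T@E[:3,3]
    return o,R.T@np.array([(u-c['cx'])/c['fx'],(v-c['cy'])/c['fy'],1])
def onz(c,u,v,z):
    o,d=ray(c,u,v);return o+d*(z-o[2])/d[2]
def proj(c,p):
    E=np.array(c['extrinsics']);q=E[:3,:3]@np.array(p)+E[:3,3]
    return c['fx']*q[0]/q[2]+c['cx'],c['fy']*q[1]/q[2]+c['cy']
E
python3 - <<'E'
from h import *
o=get_obs();print({k:np.round(v,3) for k,v in o.items()})
for n in('top','side'):
    c=snap(n,n+'0');print(n,c['fx'],ray(c,320,240))
E
```

```text
pics
{'clock': np.float64(0.0), 'joint_pos': array([-1.373,  0.333, -0.065,  1.461,  0.022,  1.35 , -0.088]), 'joint_velocities': array([ 0.001, -0.001,  0.002,  0.   ,  0.001, -0.001, -0.001]), 'tau': array([-0.0000e+00, -6.2544e+01,  4.9000e-02, -3.9162e+01,  1.6000e-02,
        1.0000e-02, -0.0000e+00]), 'position': array([0.137, 0.609, 0.241]), 'ee_rot': array([ 0.11 ,  0.994, -0.001, -0.   ]), 'ft_force': array([0.313, 0.214, 0.415]), 'torque': array([-0.032,  0.011,  0.047]), 'grasp_force': np.float64(0.0), 'grip_width': np.float64(1.001)}
top 611.5722327882006 (array([0.36708908, 0.01956134, 1.47635785]), array([ 0.11994045, -0.02830944, -0.99239775]))
side 553.2442313464426 (array([-0.03927355, -0.66088699,  0.73552892]), array([ 0.53043424,  0.59410203, -0.60480295]))
```

View pics/top0.png

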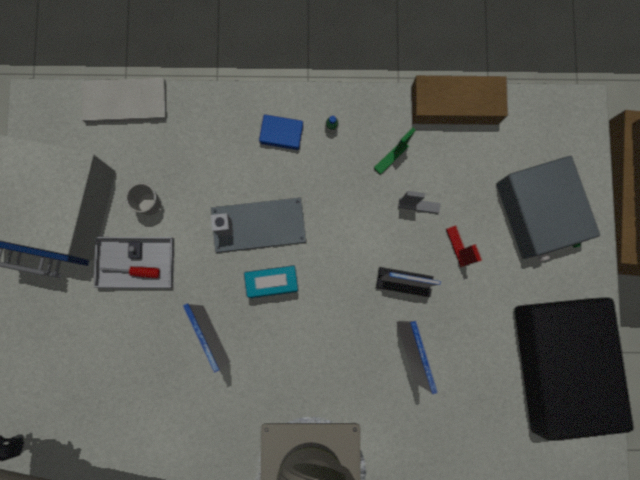

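View pics/side0.png

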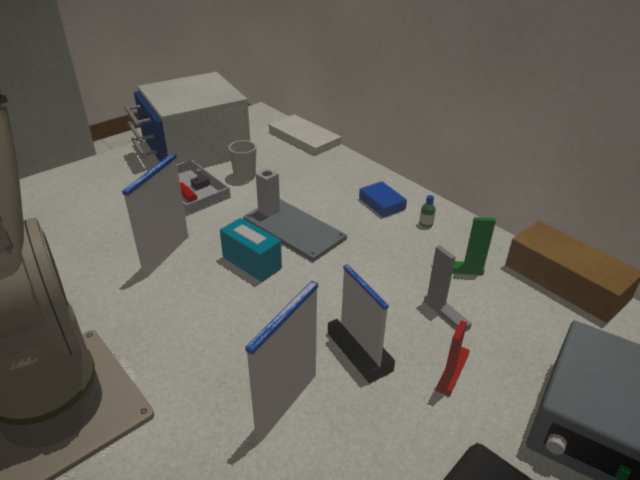

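Top view: rack with the panel at (408,280), tissue box at (271,281), plate at (258,224) with its post at (221,222), grey square at (420,203). The two freestanding white panels and the red and green squares are look-alikes. Next I'll zoom in and measure.

```bash
python3 - <<'E'
from h import *
c=snap('top');f=c['frame']
a=cv2.resize(f[185:305,200:320],None,fx=4.9,fy=4.9,interpolation=cv2.INTER_CUBIC)[:, :400*2]
b=cv2.resize(f[185:305,365:465],None,fx=4,fy=4,interpolation=cv2.INTER_CUBIC)
b=cv2.resize(f[185:305,372:450],None,fx=4,fy=4,interpolation=cv2.INTER_CUBIC)
a=cv2.resize(f[185:305,200:320],None,fx=4,fy=4,interpolation=cv2.INTER_CUBIC)
cv2.imwrite('pics/z.png',np.hstack([a,b])[:,:,::-1])
s=snap('side');g=s['frame']
def hsv(f):return cv2.cvtColor(f,cv2.COLOR_RGB2HSV)
def rect(c,m,z,x0,y0,x1,y1,name):
    k=np.zeros_like(m);k[y0:y1,x0:x1]=m[y0:y1,x0:x1]
    ct=max(cv2.findContours(k,0,1)[0],key=cv2.contourArea)[:,0]
    P=np.array([onz(c,u,v,z)[:2] for u,v in ct],np.float32)*1000
    r=cv2.minAreaRect(P);print(name,np.round(r[0]),np.round(r[1]),round(r[2],1),'px',np.round(ct.mean(0)))
h=hsv(f)
blue=cv2.inRange(h,(100,60,40),(125,255,255))
rect(c,blue,.156,372,260,450,305,'panel')
rect(c,cv2.inRange(h,(80,120,40),(98,255,255)),.075,230,255,310,305,'box')
rect(c,cv2.inRange(h,(0,0,0),(180,255,45)),.028,365,258,445,305,'rack')
rect(c,cv2.inRange(h,(92,18,60),(120,90,140)),.014,200,190,310,255,'plate')
for p in [(258,224),(221,222),(300,210),(412,197),(430,207),(405,205),(350,224),(410,278)]:print(p,f[p[1],p[0]],h[p[1],p[0]])
hs=hsv(g)
rect(s,cv2.inRange(hs,(100,80,40),(125,255,255)),.156,335,255,395,310,'panel-side')
E
```

```text
panel [ 450. -187.] [41. 12.] 78.8 px [397. 276.]
box [440.  93.] [ 60. 116.] 8.0 px [270. 281.]
rack [ 442. -221.] [127.  49.] 80.1 px [403. 281.]
plate [581. 127.] [109. 216.] 7.1 px [253. 226.]
(258, 224) [81 87 90] [100  25  90]
(221, 222) [58 57 64] [124  28  64]
(300, 210) [83 90 93] [99 27 93]
(412, 197) [38 39 40] [105  13  40]
(430, 207) [102 102 103] [120   2 103]
(405, 205) [39 39 44] [120  29  44]
(350, 224) [126 128 122] [ 40  12 128]
(410, 278) [123 122 124] [135   4 124]
panel-side [ 445. -225.] [114.  11.] 80.2 px [366. 286.]
```

View pics/z.png

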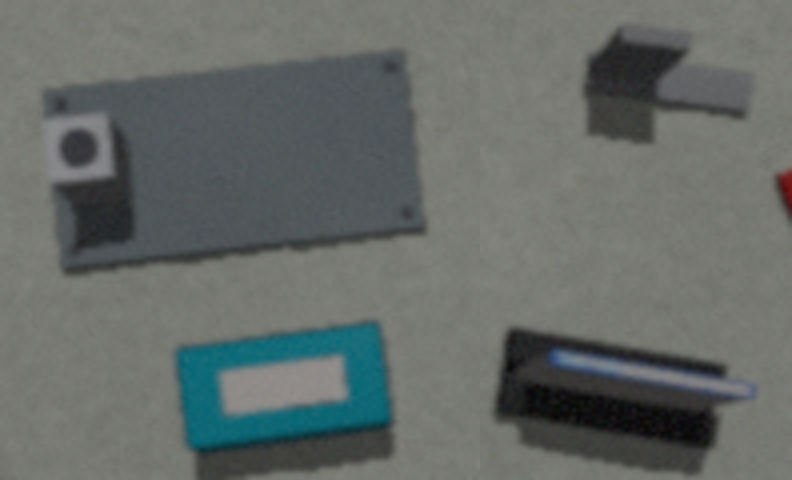

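```bash
python3 - <<'E'
from h import *
c=snap('top')
def L(x,y):return (200+x/4-.4,185+y/4-.4)
def R(x,y):return (372+(x-480)/4-.4,185+y/4-.4)
def quad(n,z,pts):
    P=np.array([onz(c,u,v,z)[:2]*1000 for u,v in pts]);r=cv2.minAreaRect(P.astype(np.float32))
    print(n,np.round(P.mean(0)),'pts',np.round(P).tolist(),'rect',np.round(r[1]),round(r[2],1))
quad('plate',.014,[L(43,90),L(403,50),L(426,228),L(66,266)])
quad('post',.114,[L(45,118),L(108,113),L(114,178),L(50,186)])
quad('box',.075,[L(178,348),L(380,322),L(391,422),L(188,447)])
quad('panel',.156,[R(553,350),R(755,384),R(755,397),R(552,364)])
quad('sq foot end',.014,[R(752,72),R(746,114)])
quad('sq blade top',.130,[R(625,24),R(690,34),R(684,52),R(620,42)])
quad('foot near edges z14',.014,[R(665,70),R(660,104)])
s=snap('side');
g=s['frame'];h=cv2.cvtColor(g,cv2.COLOR_RGB2HSV)
# check projection of square/panel centre guesses in side
print('panel top ends side',[np.round(proj(s,[x,y,.156])) for x,y in [(.455,-.17),(.435,-.28)]])
z=cv2.resize(g[235:335,415:480],None,fx=5,fy=5,interpolation=cv2.INTER_CUBIC);cv2.imwrite('pics/s.png',z[:,:,::-1])
E
```

```text
plate [582. 127.] pts [[623.0, 243.0], [649.0, 26.0], [540.0, 11.0], [516.0, 227.0]] rect [110. 220.] 6.8
post [572. 207.] pts [[589.0, 226.0], [592.0, 191.0], [556.0, 187.0], [551.0, 222.0]] rect [39. 36.] 5.4
box [442.  92.] pts [[463.0, 153.0], [478.0, 38.0], [421.0, 31.0], [407.0, 147.0]] rect [ 58. 117.] 7.1
panel [ 444. -224.] pts [[457.0, -170.0], [439.0, -279.0], [432.0, -279.0], [450.0, -169.0]] rect [112.   8.] 80.6
sq foot end [ 624. -312.] pts [[637.0, -314.0], [611.0, -310.0]] rect [26.  0.] 170.7
sq blade top [ 634. -233.] pts [[642.0, -216.0], [637.0, -253.0], [627.0, -249.0], [632.0, -213.0]] rect [38. 11.] 81.3
foot near edges z14 [ 627. -259.] pts [[638.0, -261.0], [617.0, -257.0]] rect [21.  0.] 170.7
panel top ends side [array([345., 266.]), array([386., 307.])]
```

View pics/s.png

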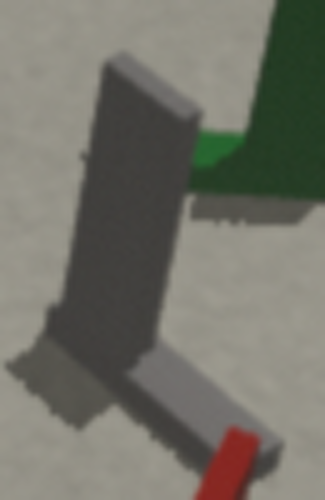

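Everything agrees with the given sizes:

| Item | Position (mm) | Yaw |
|---|---|---|
| Panel top | (444,-224) | -9.4° |
| Box | (442,92) | +7° |
| Plate | (582,127) | +6.9° |
| Post face middle | (574,189) | – |
| Square blade | (634,-233) | about -8.5° |

Moving to above the panel.

```bash
python3 -m inch '[{"slide":[0,0,0.08],"yaw":0},{"slide":[0,0,0.08],"yaw":0},{"slide":[0.363,-0.36,0.08],"yaw":-0.75},{"slide":[0.363,-0.36,0.08],"yaw":-0.75},{"slide":[0.363,-0.36,0.08],"yaw":-0.75},{"slide":[0.363,-0.36,0.08],"yaw":-0.75},{"slide":[0.363,-0.36,0.08],"yaw":-0.75},{"slide":[0.363,-0.36,0.08],"yaw":-0.75},{"slide":[0.363,-0.36,0.08],"yaw":-0.75},{"slide":[0.363,-0.36,0.08],"yaw":-0.75},{"slide":[0.363,-0.36,0.08],"yaw":-0.75},{"slide":[0.363,-0.36,0.08],"yaw":-0.75},{"slide":[0.363,-0.36,0.08],"yaw":-0.75},{"slide":[0.363,-0.36,0.08],"yaw":-0.75},{"slide":[0.363,-0.36,0.08],"yaw":-0.75},{"slide":[0.363,-0.36,0.08],"yaw":-0.75},{"slide":[0.363,-0.36,0.08],"yaw":-0.75}]' 0 30
python3 -m inch '[{"slide":[-0.056,-0.473,0],"yaw":-0.763},{"slide":[-0.056,-0.473,0],"yaw":-0.763},{"slide":[-0.056,-0.473,0],"yaw":-0.763},{"slide":[-0.056,-0.473,0],"yaw":-0.763},{"slide":[-0.056,-0.473,0],"yaw":-0.763},{"slide":[-0.056,-0.473,0],"yaw":-0.763},{"slide":[-0.056,-0.473,0],"yaw":-0.763},{"slide":[-0.056,-0.473,0],"yaw":-0.763},{"slide":[-0.056,-0.473,0],"yaw":-0.763},{"slide":[-0.056,-0.473,0],"yaw":-0.763},{"slide":[-0.056,-0.473,0],"yaw":-0.763},{"slide":[-0.056,-0.473,0],"yaw":-0.763},{"slide":[-0.056,-0.473,0],"yaw":-0.763},{"slide":[-0.056,-0.473,0],"yaw":-0.763},{"slide":[-0.056,-0.473,0],"yaw":-0.763},{"slide":[-0.056,-0.473,0],"yaw":-0.763}]'
```

```text
clock: 1.72
position: [0.5, 0.2496, 0.3222]
ee_rot: [0.467, 0.884, -0.0, -0.0]
ft_force: [-0.2, 1.1, 1.0]
grip_width: 0.995
grasp_force: 0.0
clock: 3.05
position: [0.4446, -0.221, 0.3222]
ee_rot: [0.761, 0.649, 0.0, -0.0]
ft_force: [0.3, 0.3, -0.1]
grip_width: 1.0
grasp_force: 0.0
```

```bash
python3 -m inch '[{"slide":[0,0,-0.04],"yaw":0},{"slide":[0,0,-0.08],"yaw":0},{"slide":[0,0,-0.12],"yaw":0},{"slide":[0,0,-0.15],"yaw":0},{"slide":[0,0,-0.17],"yaw":0},{"slide":[0,0,-0.189],"yaw":0},{"slide":[0,0,-0.189],"yaw":0},{"slide":[0,0,-0.189],"yaw":0},{"slide":[0,0,-0.189],"yaw":0}]'
python3 - <<'E'
from h import *
s=snap('side','g1');c=snap('top')
cv2.imwrite('pics/g1.png',np.hstack([s['frame'][180:400,250:470],c['frame'][180:400,330:550]])[:,:,::-1])
E
```

```text
clock: 3.8
position: [0.4447, -0.2228, 0.1344]
ee_rot: [0.762, 0.648, 0.0, 0.0]
ft_force: [0.6, 0.4, 0.3]
grip_width: 1.004
grasp_force: 0.0
```

View pics/g1.png

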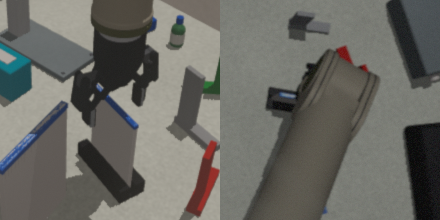

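The side crop shows the open fingers straddling the panel's upper edge at about (110,100). Closing, then lifting.

```bash
python3 -m inch '[{"slide":[0,0,0],"yaw":0},{"slide":[0,0,0],"yaw":0},{"slide":[0,0,0],"yaw":0},{"slide":[0,0,0],"yaw":0},{"slide":[0,0,0],"yaw":0},{"slide":[0,0,0],"yaw":0},{"slide":[0,0,0],"yaw":0},{"slide":[0,0,0],"yaw":0},{"slide":[0,0,0],"yaw":0},{"slide":[0,0,0],"yaw":0},{"slide":[0,0,0],"yaw":0},{"slide":[0,0,0],"yaw":0}]' 255 40
python3 -m inch '[{"slide":[0,0,0.015],"yaw":0},{"slide":[0,0,0.03],"yaw":0},{"slide":[0,0,0.06],"yaw":0},{"slide":[0,0,0.10],"yaw":0},{"slide":[0,0,0.13],"yaw":0},{"slide":[0,0,0.13],"yaw":0},{"slide":[0,0,0.13],"yaw":0},{"slide":[0,0,0.13],"yaw":0}]'
```

```text
clock: 4.9
position: [0.444, -0.2232, 0.1334]
ee_rot: [0.762, 0.647, 0.0, 0.0]
ft_force: [1.2, -0.5, 1.2]
grip_width: 0.091
grasp_force: 39.5
clock: 5.57
position: [0.4434, -0.2228, 0.2623]
ee_rot: [0.762, 0.647, -0.0, -0.001]
ft_force: [-0.5, 0.4, -1.9]
grip_width: 0.089
grasp_force: 39.6
```

```bash
python3 -m inch '[{"slide":[0.005,0.03,0],"yaw":0.03},{"slide":[0.01,0.065,0],"yaw":0.06},{"slide":[0.015,0.1,0],"yaw":0.09},{"slide":[0.02,0.135,0],"yaw":0.12},{"slide":[0.026,0.17,0],"yaw":0.15},{"slide":[0.031,0.205,0],"yaw":0.18},{"slide":[0.036,0.24,0],"yaw":0.21},{"slide":[0.042,0.275,0],"yaw":0.24},{"slide":[0.047,0.305,0],"yaw":0.27},{"slide":[0.049,0.322,0],"yaw":0.286},{"slide":[0.049,0.322,0],"yaw":0.286},{"slide":[0.049,0.322,-0.04],"yaw":0.286},{"slide":[0.049,0.322,-0.08],"yaw":0.286},{"slide":[0.049,0.322,-0.10],"yaw":0.286},{"slide":[0.049,0.322,-0.115],"yaw":0.286},{"slide":[0.049,0.322,-0.12],"yaw":0.286},{"slide":[0.049,0.322,-0.12],"yaw":0.286},{"slide":[0.049,0.322,-0.12],"yaw":0.286}]'
python3 - <<'E'
from h import *
s=snap('side');c=snap('top')
cv2.imwrite('pics/g2.png',np.hstack([cv2.resize(s['frame'][160:300,170:370],None,fx=2,fy=2),cv2.resize(c['frame'][190:330,200:400],None,fx=2,fy=2)])[:,:,::-1])
E
```

```text
clock: 7.07
position: [0.493, 0.0982, 0.1436]
ee_rot: [0.663, 0.749, -0.0, 0.0]
ft_force: [-1.2, 0.1, -2.0]
grip_width: 0.088
grasp_force: 39.6
```

View pics/g2.png

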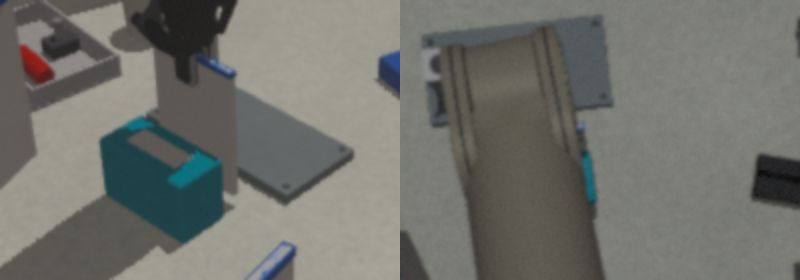

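Side view: the panel is upright and parallel to the box, in the strip beside it. Lowering the last 16 mm gently.

```bash
python3 -m inch '[{"slide":[0,0,-0.005],"yaw":0},{"slide":[0,0,-0.01],"yaw":0},{"slide":[0,0,-0.013],"yaw":0},{"slide":[0,0,-0.015],"yaw":0},{"slide":[0,0,-0.016],"yaw":0},{"slide":[0,0,-0.0165],"yaw":0},{"slide":[0,0,-0.0165],"yaw":0},{"slide":[0,0,-0.0165],"yaw":0}]'
```

```text
clock: 7.83
position: [0.493, 0.0988, 0.1274]
ee_rot: [0.662, 0.749, 0.0, -0.0]
ft_force: [-2.5, -1.5, 5.5]
grip_width: 0.09
grasp_force: 40.7
```

```bash
python3 -m inch '[{"slide":[0,0,0],"yaw":0},{"slide":[0,0,0],"yaw":0},{"slide":[0,0,0],"yaw":0},{"slide":[0,0,0],"yaw":0},{"slide":[0,0,0],"yaw":0},{"slide":[0,0,0],"yaw":0}]' 135
python3 -m inch '[{"slide":[-0.004,-0.0005,0],"yaw":0},{"slide":[-0.008,-0.001,0],"yaw":0},{"slide":[-0.012,-0.0015,0],"yaw":0},{"slide":[-0.015,-0.002,0],"yaw":0},{"slide":[-0.018,-0.002,0],"yaw":0},{"slide":[-0.021,-0.0025,0],"yaw":0},{"slide":[-0.024,-0.003,0],"yaw":0},{"slide":[-0.027,-0.003,0],"yaw":0},{"slide":[-0.030,-0.0035,0],"yaw":0},{"slide":[-0.032,-0.004,0],"yaw":0},{"slide":[-0.032,-0.004,0],"yaw":0},{"slide":[-0.032,-0.004,0],"yaw":0},{"slide":[-0.032,-0.004,0],"yaw":0},{"slide":[-0.032,-0.004,0],"yaw":0}]'
python3 - <<'E'
from h import *
s=snap('side');
cv2.imwrite('pics/g3.png',cv2.resize(s['frame'][160:300,170:370],None,fx=3,fy=3)[:,:,::-1])
E
```

```text
clock: 8.33
position: [0.4929, 0.0989, 0.1268]
ee_rot: [0.662, 0.749, 0.0, 0.0]
ft_force: [-0.9, -0.1, 0.4]
grip_width: 0.472
grasp_force: 0.0
clock: 9.5
position: [0.461, 0.0949, 0.1268]
ee_rot: [0.662, 0.749, 0.0, 0.0]
ft_force: [-0.2, -0.8, 1.2]
grip_width: 0.469
grasp_force: 0.0
```

View pics/g3.png

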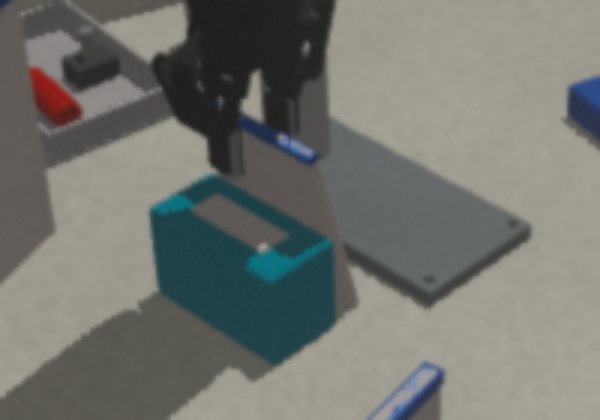

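The panel leans on the box's upper edge. Raising, then moving over the square.

```bash
python3 -m inch '[{"slide":[0,0,0.02],"yaw":0},{"slide":[0,0,0.04],"yaw":0},{"slide":[0,0,0.08],"yaw":0},{"slide":[0,0,0.12],"yaw":0},{"slide":[0,0,0.16],"yaw":0},{"slide":[0,0,0.2],"yaw":0},{"slide":[0.02,-0.035,0.2],"yaw":-0.03},{"slide":[0.04,-0.07,0.2],"yaw":-0.06},{"slide":[0.055,-0.105,0.2],"yaw":-0.09},{"slide":[0.075,-0.14,0.2],"yaw":-0.12},{"slide":[0.09,-0.17,0.2],"yaw":-0.15}]' 0
python3 - <<'E'
from h import *
s=snap('side');c=snap('top')
cv2.imwrite('pics/g4.png',np.hstack([cv2.resize(s['frame'][160:300,200:340],None,fx=2.8,fy=2.8),cv2.resize(c['frame'][190:330,220:360],None,fx=2.8,fy=2.8)])[:,:,::-1])
h=cv2.cvtColor(c['frame'],cv2.COLOR_RGB2HSV)
for n,m in (('red',cv2.inRange(h,(0,150,60),(8,255,255))|cv2.inRange(h,(172,150,60),(180,255,255))),('green',cv2.inRange(h,(45,120,20),(75,255,255)))):
    k=np.zeros_like(m);k[100:290,340:500]=m[100:290,340:500]
    cs=cv2.findContours(k,0,1)[0]
    if cs:
        p=max(cs,key=cv2.contourArea)[:,0]
        for z in(0,.13):P=np.array([onz(c,u,v,z)[:2] for u,v in p]);print(n,z,np.round(P.min(0),3),np.round(P.max(0),3),'closest',np.round(P[np.argmin(np.hypot(P[:,0]-.634,P[:,1]+.233))],3))
E
```

```text
clock: 10.47
position: [0.5517, -0.0776, 0.3271]
ee_rot: [0.717, 0.697, 0.0, 0.001]
ft_force: [-0.3, 0.2, -0.1]
grip_width: 1.003
grasp_force: 0.0
red 0 [ 0.495 -0.374] [ 0.579 -0.334] closest [ 0.574 -0.334]
red 0.13 [ 0.484 -0.34 ] [ 0.56  -0.302] closest [ 0.556 -0.303]
green 0 [ 0.782 -0.257] [ 0.828 -0.219] closest [ 0.782 -0.229]
green 0.13 [ 0.745 -0.233] [ 0.787 -0.198] closest [ 0.745 -0.207]
```

View pics/g4.png

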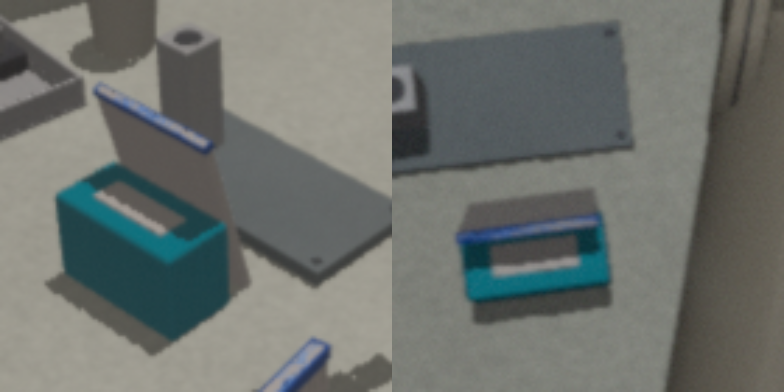

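The panel leans squarely, centred on the box with its foot in the strip. On to the square; the look-alikes are clear of the fingers.

```bash
python3 -m inch '[{"slide":[0.02,-0.035,0],"yaw":-0.03},{"slide":[0.04,-0.07,0],"yaw":-0.06},{"slide":[0.06,-0.105,0],"yaw":-0.09},{"slide":[0.075,-0.14,0],"yaw":-0.121},{"slide":[0.083,-0.158,0],"yaw":-0.121},{"slide":[0.083,-0.158,0],"yaw":-0.121},{"slide":[0.083,-0.158,0],"yaw":-0.121},{"slide":[0.083,-0.158,-0.04],"yaw":-0.121},{"slide":[0.083,-0.158,-0.08],"yaw":-0.121},{"slide":[0.083,-0.158,-0.12],"yaw":-0.121},{"slide":[0.083,-0.158,-0.15],"yaw":-0.121},{"slide":[0.083,-0.158,-0.18],"yaw":-0.121},{"slide":[0.083,-0.158,-0.21],"yaw":-0.121},{"slide":[0.083,-0.158,-0.23],"yaw":-0.121},{"slide":[0.083,-0.158,-0.245],"yaw":-0.121},{"slide":[0.083,-0.158,-0.245],"yaw":-0.121},{"slide":[0.083,-0.158,-0.245],"yaw":-0.121}]'
python3 - <<'E'
from h import *
s=snap('side');cv2.imwrite('pics/g5.png',cv2.resize(s['frame'][200:350,380:530],None,fx=3,fy=3)[:,:,::-1])
E
```

```text
clock: 11.98
position: [0.6342, -0.232, 0.0823]
ee_rot: [0.757, 0.653, 0.0, -0.0]
ft_force: [0.3, -0.2, -0.0]
grip_width: 1.002
grasp_force: 0.0
```

View pics/g5.png

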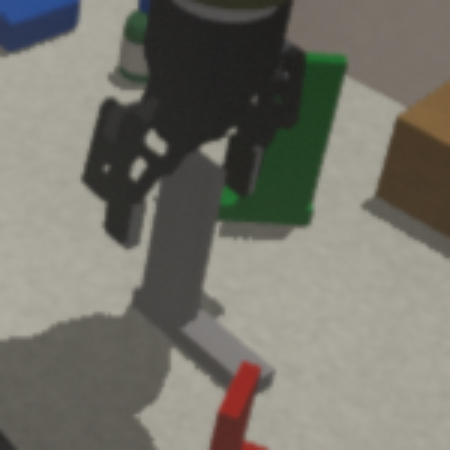

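The fingers straddle the blade at about (190,190) in the crop. Gripping and lifting.

```bash
python3 -m inch '[{"slide":[0,0,0],"yaw":0},{"slide":[0,0,0],"yaw":0},{"slide":[0,0,0],"yaw":0},{"slide":[0,0,0],"yaw":0},{"slide":[0,0,0],"yaw":0},{"slide":[0,0,0],"yaw":0},{"slide":[0,0,0],"yaw":0},{"slide":[0,0,0],"yaw":0},{"slide":[0,0,0],"yaw":0},{"slide":[0,0,0],"yaw":0},{"slide":[0,0,0],"yaw":0},{"slide":[0,0,0],"yaw":0}]' 255 70
python3 -m inch '[{"slide":[0,0,0.015],"yaw":0},{"slide":[0,0,0.03],"yaw":0},{"slide":[0,0,0.06],"yaw":0},{"slide":[0,0,0.08],"yaw":0},{"slide":[0,0,0.08],"yaw":0},{"slide":[0,0,0.08],"yaw":0},{"slide":[0,0,0.08],"yaw":0}]'
```

```text
clock: 13.03
position: [0.634, -0.2332, 0.082]
ee_rot: [0.757, 0.653, 0.0, 0.0]
ft_force: [1.1, 0.8, 2.9]
grip_width: 0.108
grasp_force: 70.0
clock: 13.62
position: [0.6335, -0.2328, 0.1614]
ee_rot: [0.757, 0.653, -0.0, -0.0]
ft_force: [0.1, -0.3, -3.5]
grip_width: 0.109
grasp_force: 69.5
```

```bash
python3 -m inch '[{"slide":[-0.004,0.025,0],"yaw":0.02},{"slide":[-0.008,0.055,0],"yaw":0.04},{"slide":[-0.012,0.09,0],"yaw":0.07},{"slide":[-0.018,0.125,0],"yaw":0.1},{"slide":[-0.023,0.16,0],"yaw":0.13},{"slide":[-0.028,0.195,0],"yaw":0.16},{"slide":[-0.033,0.23,0],"yaw":0.19},{"slide":[-0.038,0.265,0],"yaw":0.22},{"slide":[-0.043,0.3,0],"yaw":0.25},{"slide":[-0.048,0.33,0],"yaw":0.267},{"slide":[-0.052,0.35,0],"yaw":0.267},{"slide":[-0.052,0.357,0],"yaw":0.267},{"slide":[-0.052,0.357,-0.03],"yaw":0.267},{"slide":[-0.052,0.357,-0.05],"yaw":0.267},{"slide":[-0.052,0.357,-0.05],"yaw":0.267},{"slide":[-0.052,0.357,-0.05],"yaw":0.267},{"slide":[-0.052,0.357,-0.05],"yaw":0.267}]'
python3 - <<'E'
from h import *
s=snap('side');cv2.imwrite('pics/g6.png',cv2.resize(s['frame'][130:280,200:370],None,fx=4,fy=4)[:,:,::-1])
E
```

```text
clock: 15.03
position: [0.5823, 0.1232, 0.1126]
ee_rot: [0.664, 0.748, 0.0, 0.0]
ft_force: [-0.7, -1.0, -2.9]
grip_width: 0.107
grasp_force: 69.5
```

View pics/g6.png

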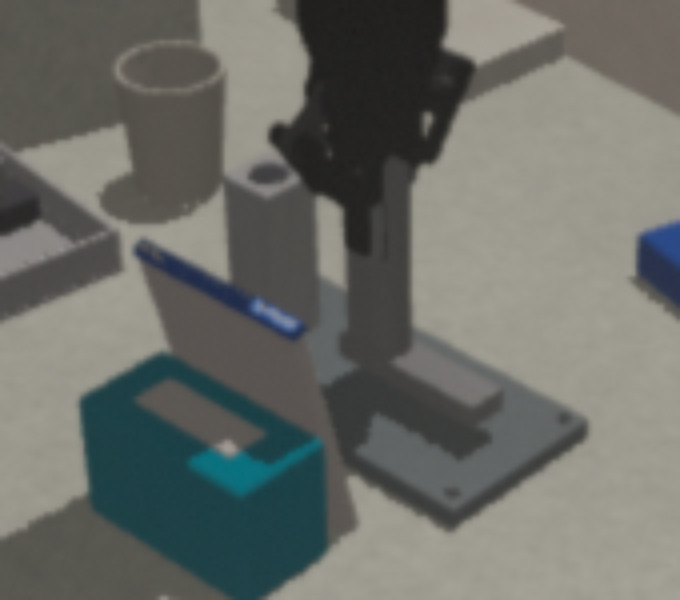

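Side view: the square hangs level over the clear part of the plate, in line with the post. Lowering it until it touches.

```bash
python3 -m inch '[{"slide":[0,0,-0.005],"yaw":0},{"slide":[0,0,-0.010],"yaw":0},{"slide":[0,0,-0.013],"yaw":0},{"slide":[0,0,-0.015],"yaw":0},{"slide":[0,0,-0.016],"yaw":0},{"slide":[0,0,-0.017],"yaw":0},{"slide":[0,0,-0.017],"yaw":0},{"slide":[0,0,-0.017],"yaw":0}]'
```

```text
clock: 15.75
position: [0.5819, 0.124, 0.0959]
ee_rot: [0.664, 0.748, 0.0, -0.0]
ft_force: [-5.0, 0.0, 8.9]
grip_width: 0.106
grasp_force: 71.4
```

```bash
python3 -m inch '[{"slide":[-0.0005,0.005,0.0005],"yaw":0},{"slide":[-0.001,0.01,0.0005],"yaw":0},{"slide":[-0.002,0.015,0.0005],"yaw":0},{"slide":[-0.0025,0.02,0.0005],"yaw":0},{"slide":[-0.003,0.025,0.0005],"yaw":0},{"slide":[-0.0035,0.03,0.0005],"yaw":0},{"slide":[-0.004,0.034,0.0005],"yaw":0},{"slide":[-0.0045,0.037,0.0005],"yaw":0},{"slide":[-0.005,0.04,0.0005],"yaw":0},{"slide":[-0.005,0.04,0.0005],"yaw":0},{"slide":[-0.005,0.04,0.0005],"yaw":0}]'
```

```text
clock: 16.67
position: [0.5774, 0.165, 0.0959]
ee_rot: [0.664, 0.748, 0.001, 0.0]
ft_force: [1.2, -2.1, 6.5]
grip_width: 0.113
grasp_force: 71.0
```

```bash
python3 -m inch '[{"slide":[0,0.001,0],"yaw":0},{"slide":[0,0.002,0],"yaw":0},{"slide":[0,0.002,0],"yaw":0}]'
python3 -m inch '[{"slide":[0,0.001,0],"yaw":0},{"slide":[0,0.002,0],"yaw":0},{"slide":[0,0.002,0],"yaw":0}]'
python3 -m inch '[{"slide":[0,0.001,0],"yaw":0},{"slide":[0,0.001,0],"yaw":0}]'
```

```text
clock: 16.92
position: [0.5775, 0.1655, 0.096]
ee_rot: [0.664, 0.748, 0.0, 0.001]
ft_force: [-0.5, -5.5, 8.5]
grip_width: 0.11
grasp_force: 71.5
clock: 17.17
position: [0.5774, 0.1678, 0.096]
ee_rot: [0.664, 0.748, 0.0, 0.001]
ft_force: [-0.2, -4.2, 10.1]
grip_width: 0.108
grasp_force: 71.5
clock: 17.33
position: [0.5775, 0.168, 0.096]
ee_rot: [0.664, 0.748, -0.0, 0.001]
ft_force: [0.2, -7.1, 9.8]
grip_width: 0.106
grasp_force: 71.6
```

```bash
python3 -m inch '[{"slide":[0,0.001,0],"yaw":0},{"slide":[0,0.001,0],"yaw":0},{"slide":[0,0.001,0],"yaw":0}]'
python3 -m inch '[{"slide":[0,0.001,0],"yaw":0},{"slide":[0,0.001,0],"yaw":0},{"slide":[0,0.001,0],"yaw":0}]'
python3 -m inch '[{"slide":[0,0.001,0],"yaw":0},{"slide":[0,0.001,0],"yaw":0},{"slide":[0,0.001,0],"yaw":0}]'
```

```text
clock: 17.58
position: [0.5775, 0.1693, 0.096]
ee_rot: [0.664, 0.748, 0.0, 0.001]
ft_force: [0.4, -5.9, 7.2]
grip_width: 0.108
grasp_force: 71.3
clock: 17.83
position: [0.5775, 0.1696, 0.096]
ee_rot: [0.664, 0.748, -0.0, 0.001]
ft_force: [-0.8, -8.0, 9.2]
grip_width: 0.105
grasp_force: 71.7
clock: 18.08
position: [0.5775, 0.1699, 0.096]
ee_rot: [0.664, 0.747, -0.0, 0.001]
ft_force: [-0.8, -10.2, 10.4]
grip_width: 0.108
grasp_force: 71.7
```

```bash
python3 -m inch '[{"slide":[0,0.001,0],"yaw":0},{"slide":[0,0.002,0],"yaw":0},{"slide":[0,0.003,0],"yaw":0},{"slide":[0,0.003,0],"yaw":0},{"slide":[0,0.003,0],"yaw":0},{"slide":[0,0.003,0],"yaw":0}]'
python3 - <<'E'
from h import *
s=snap('side');cv2.imwrite('pics/g7.png',cv2.resize(s['frame'][140:270,210:360],None,fx=4.6,fy=4.6,interpolation=cv2.INTER_CUBIC)[:,:,::-1])
E
```

```text
clock: 18.58
position: [0.5775, 0.17, 0.096]
ee_rot: [0.665, 0.747, -0.002, 0.002]
ft_force: [-2.0, -18.5, 13.0]
grip_width: 0.109
grasp_force: 72.0
```

View pics/g7.png

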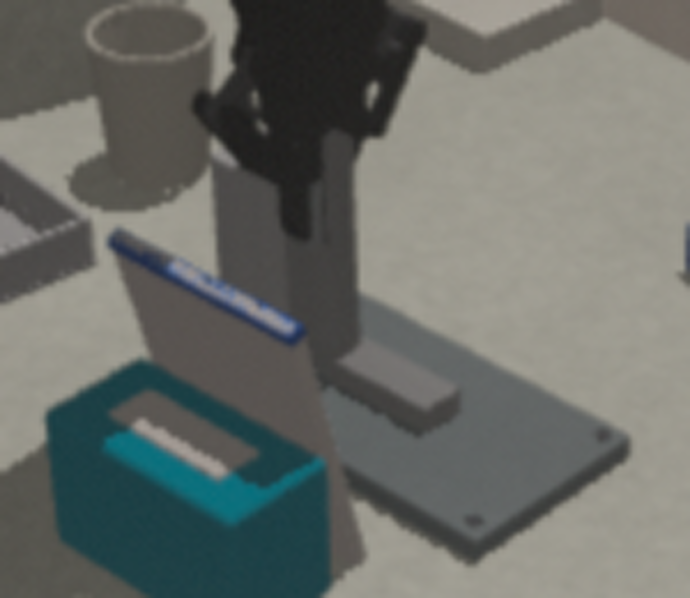

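The square's foot is flat on the plate and its blade is against the middle of the post. It stopped firmly at the expected place with about 18 N of push, and the panel is still leaning. Handing in.

```bash
python3 -c "
from workcell import *
print(hand_in())"
```

```text
the job is handed in; nothing more can be done
None
```

I handed the job in at about 18.6 s: the white panel leans on its own against the middle of the tissue box's long side facing the plate, and the steel square is still gripped, flat on the plate and pressed against the post with about 18 N; no verdict came back.

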